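Set out the next edging job around the frame

TASK

Set out the next edging job: lay the green lens centred on the round white pad and stand the red lens block, its thin stem up, in the centre of the lens. Stand the grey sanding cone upright in the middle of the gap between the white pad and the plate of the blue frame, and lay the steel caliper flat on the robot's side of the frame, parallel to the plate's long edge and centred on it, leaving about 4 cm between the plate's edge and the caliper's beam. Leave the amber lens, the yellow block and the screwdriver where they lie.

Things in the scene. Friction and masses are not known exactly. Their poses are not given: they have to be found in the camera images.
- green_lens: loose opaque dark-green lens blank, a round disc 60 mm in diameter; upright rim 7 mm high, then bevelled to a flat top 44 mm across at 10 mm height; about 35 g. Origin: centre of its underside, z up.
- red_block: loose red plastic lens block: round foot 28 mm in diameter and 18 mm high, on it a thinner stem 18 mm in diameter up to 26 mm total height, with a flat 25 mm cross bar (bayonet lugs) at the top; about 20 g. Origin: centre of its underside, z up along the stem.
- cone: loose grey rubber sanding cone standing on its base: cylinder 36 mm in diameter up to 24 mm height, then tapering to 14 mm diameter at its full height of 55 mm; 50 to 80 g. Origin: centre of its underside, z up.
- caliper: loose steel lens caliper lying flat: straight beam 120 mm long, 14 mm wide, 10 mm thick, with short jaws across one end (34 mm and 30 mm wide, 8 mm high) and a 20 mm wide dark foot at the other end; a small slider with black window rises to 15 mm between 16 and 40 mm from the middle towards the jaws; the 14 mm beam is bare for 30 mm either side of the middle up to 10 mm height. 65 to 105 g. Origin: under the middle of the beam; x runs along the beam towards the jaws, z up.
- frame: blue acetate eyeglass frame (about 134 mm wide, top 16 mm above the table) fixed on a grey plate 150 mm x 64 mm x 5 mm that is fixed to the table. Origin: centre of the plate's underside, at table height; y runs along the plate's 150 mm length, x across it, away from the robot (the robot's side is -x; within 0.15 rad of the robot's own x axis).
- white_pad: fixed round white pad with a thin dark edge, 80 mm in diameter, 3 mm thick, beyond one end of the frame's plate, on the plate's long centre line, its centre 225 mm from the plate's centre; so the gap between plate and pad is 110 mm. Origin: centre of its underside, z up.
- black_pad: fixed round black pad, same size, at the other end of the frame's plate, for finished lenses; not used in this job. Origin: centre of its underside.
- amber_lens: loose amber (orange-yellow) lens blank of the same shape as the green one; a bystander, leave it alone. Origin: centre of its underside.
- yellow_block: loose yellow plastic lens block of the same shape as the red one, beyond the frame; a bystander, leave it alone. Origin: centre of its underside.
- screwdriver: loose small screwdriver, 118 mm long, orange handle 12 mm thick and thin steel blade; a bystander, leave it alone. Origin: under its middle, x along it towards the tip.
Things that resemble listed ones, but are neither listed nor needed, are in the scene too. Of the things that look like the cone, the smallest one is meant.

How it is judged (in metres and radians):
At the end, for the whole second after the job is handed in: At rest: green lens flat on white pad within 12 mm of centre; red block upright on lens within 10 mm; cone upright within 15 mm of the gap's middle, along and across; caliper flat, robot side of frame, parallel within 0.2 rad, centred within 15 mm, beam-to-plate gap 40 mm within 15 mm (horizontal distance between green_lens and white_pad below 0.012 m and height (world z) of green_lens between -0.001 and 0.007 m and angle between each of green_lens, red_block, cone, caliper's own z axis and vertical below 0.1 rad and horizontal distance between red_block and green_lens below 0.01 m and z of red_block in the frame of green_lens between 0.006 and 0.014 m and x of cone in the frame of frame between -0.015 and 0.015 m and horizontal distance between cone and white_pad between 0.08 and 0.11 m and horizontal distance between cone and frame below 0.16 m and height (world z) of cone below 0.004 m and x of caliper in the frame of frame between -0.094 and -0.064 m and y of caliper in the frame of frame between -0.015 and 0.015 m and angle between the x axis of caliper and the y axis of frame, either way round below 0.2 rad and height (world z) of caliper below 0.005 m and linear speed of each of green_lens, red_block, cone, caliper below 0.02 m/s and angular speed of each of green_lens, red_block, cone, caliper below 0.3 rad/s); the robot touches nothing.
It fails at once if the amber lens is moved by more than 25 mm (distance of amber_lens from where it was at the start of the episode above 0.025 m).
It fails at once if the yellow block is moved by more than 25 mm (distance of yellow_block from where it was at the start of the episode above 0.025 m).
It fails at once if the screwdriver is moved by more than 25 mm (distance of screwdriver from where it was at the start of the episode above 0.025 m).
It also fails if it takes over 120 s, if anything falls off the work surface, if the arm or the gripper's body presses on something with over 40 N, if the wrist force passes 120 N, or if a joint passes its speed limit or range.

ROBOT

A 7-joint arm with a two-finger parallel gripper is mounted at the origin on the work surface. World frame = base frame: x ahead of the robot, y to its left, z up, the work surface at z = 0. Lengths are in m, angles in degrees, forces in N, time in s.
With the tool pointing down it reaches from about 0.425 to 0.95 m from the base axis. Payload 4.7 kg.
Tool frame: the origin (TCP) lies between the finger pads; the fingertips stand 22 mm ahead of it and the grasp point (between the pads) lies 3 mm ahead of it; z points along the fingers, y is the line along which they close (so a half turn about z gives the same grasp; the last joint's range is limited). The gripper opens to 87 mm and grips with 3 to 60 N. Pads are 19 mm wide; open, the fingers measure 117 mm over their backs; the gripper's body (75 mm by 190 mm) begins 51 mm behind the grasp point.
Start: joints at [75.006, 26.849, -2.785, 87.806, 1.381, 65.374, -4.715], TCP at [0.156, -0.657, 0.207] pointing down, gripper open.
Joint ranges: [-148.3, 148.3], [-19.14, 114.17], [-79.39, 73.82], [5.75, 140.21], [-59.74, 239.74], [12.07, 113.84], [-152.46, 152.46]. Speed limits (degrees/s): [147.25, 147.25, 180, 180, 180, 180, 180].

INTERFACE

Orientations are given as a 3x3 rotation matrix whose columns are the frame's x, y, z axes.
In Python, from station import env gives the robot as it stands. The module is installed in compiled form; this text tells all that it offers.
- The arm moves only by the shell command python3 -m creep 'ROWS' [FORCE]. ROWS is JSON, one flat list of numbers, 7 for each row, row after row: the shift along the tool's x, y, z in mm, then the turn, a rotation vector about the tool's x, y, z in rad, then the finger opening in mm, from 0 to 87. A call has exactly 5 rows; each row is the pose to reach, as a shift and turn from the pose commanded when the call began, along the tool's axes at that moment; what a row does not reach only later rows make up. A row lasts 1/10 s, in which the tool goes at most 50 mm and 8.59 degrees, less where a joint would pass 70% of its speed; a pose out of reach is approached as far as the arm can. A call with a gripper value outside its range is refused whole. The fingers move at their own pace and stop on an object; FORCE is the grip in N (left out, the last holds). Time passes only in rows, so rows that repeat a pose let the fingers close, or fill a call up. It gives the time, the measured TCP pose, the force, the opening and the grip force at its end, in the units of the state.
- env.state(): the state, without advancing time (a new reading comes with each control period).
- env.capture(name): name is "scene" or "top" or "wrist"; returns a dict with "image" (420x560x3 uint8, red, green, blue), "fovy" (degrees; the focal length in pixels is half the picture's height over the tangent of half this angle, whatever the lens; pixels are square), "cx", "cy" (the principal point, pixels), "k1" (the pictures are not rectified: a ray, as slopes to the right and down, at radius r is drawn at 1 + k1 r^2 times it, then the intrinsics apply), "pose" (4x4, takes a point from camera to world coordinates). Camera axes: x right, y down, z forward; pixel columns grow to the right and rows downward; lengths in m; the calibration is good to about 2 mm. A picture is of the moment at which its call begins. There is no depth.
- env.close_job(): hands the job in; it is judged then, once.
The state is a dict: "time": time; "joints": joint angles; "joint_vel": joint speeds; "joint_efforts": joint torques, N m; "position": TCP position; "ee_rot": TCP orientation; "force": force on the tool from outside, world axes, zero at the start; "ft_torque": the same for the moment, N m; "gripper_width": finger opening in m; "gripper_force": force on a finger pad.
Only numpy, scipy, OpenCV 4.12 (cv2) and the standard library are available. Lean on these libraries where they do the work, as an engineer would, in place of code of your own. Each camera call takes 0.05 s, during which the arm holds its last target. There are 200 camera calls.

## Working session

There is one attempt and no reset: what is moved stays moved. The work goes in short steps, Python scripts to look and compute and a shell command to move; the robot and the scene stay as the last step left them, time stands still between calls to the robot, and variables do not carry over. Pictures are saved under pics/ and viewed, at most 14 in all, crops included, and the job is handed in when it is done.

```bash
mkdir -p pics
cat > h.py <<'E'
import numpy as np, cv2, json
from station import env
def cap(name,fn):
    c=env.capture(name); cv2.imwrite(f'pics/{fn}.png',c['image'][:,:,::-1])
    d={k:(np.asarray(v).tolist()) for k,v in c.items() if k!='image'}
    json.dump(d,open(f'pics/{fn}.json','w')); return c
def px2w(fn,uv,z=0.):
    c=json.load(open(f'pics/{fn}.json')); P=np.array(c['pose']); f=210/np.tan(np.radians(c['fovy'])/2)
    out=[]
    zs=np.broadcast_to(z,len(uv))
    for (u,v),zz in zip(uv,zs):
        d=np.array([(u-c['cx'])/f,(v-c['cy'])/f]); s=d.copy()
        for _ in range(30): s=d/(1+c['k1']*(s@s))
        r=P[:3,:3]@np.array([s[0],s[1],1]); o=P[:3,3]; out.append((o+r*(zz-o[2])/r[2]))
    return np.array(out)
def togo(x,y,z,ang=None):
    "shift in tool mm to world xyz; ang=world direction (deg) for closing line y; tool down assumed"
    s=env.state(); R=np.array(s['ee_rot']); p=np.array(s['position'])
    sh=R.T@(np.array([x,y,z])-p)*1000; print('pos',p.round(4),'shift',sh.round(1))
    print('yaxis deg',np.degrees(np.arctan2(R[1,1],R[0,1])).round(1),'z',R[:,2].round(3))
    if ang is not None:
        a=np.degrees(np.arctan2(R[1,1],R[0,1])); d=(ang-a+90)%180-90
        print('turn about tool z rad (tool down => negate)',np.radians(-d).round(3),'j7',s['joints'][6])
E
python3 - <<'E'
from h import *
for n in ('top','scene'):
    c=cap(n,n+'0'); cv2.imwrite(f'pics/{n}0b.png',cv2.resize(c['image'][:,:,::-1],(800,600),interpolation=cv2.INTER_CUBIC))
    print(n,c['fovy'],c['cx'],c['cy'],c['k1'],np.round(c['pose'],3).tolist())
s=env.state();print(s)
E
```

```text
top 51.56919072166372 281.3641089435802 203.59741511948224 0.014116279310286394 [[0.013, -0.979, 0.205, 0.299], [-1.0, -0.014, -0.002, -0.01], [0.005, -0.205, -0.979, 1.081], [0.0, 0.0, 0.0, 1.0]]
scene 55.70929220511993 282.77275093205617 212.7197036557504 -0.09760867747554273 [[-0.845, 0.359, -0.396, 1.007], [0.534, 0.592, -0.604, 0.735], [0.017, -0.722, -0.692, 0.903], [0.0, 0.0, 0.0, 1.0]]
{'time': 0.1, 'joints': array([75.00533894, 26.89302208, -2.78389024, 87.86738827,  1.38197475,
       65.37447037, -4.71406956]), 'joint_vel': array([-0.02958763, -0.07992096,  0.11315131, -0.20175992, -0.00284141,
       -0.08770722, -0.02369233]), 'joint_efforts': array([ 5.67656916e-04, -5.09173000e+01, -8.11372488e-02, -2.36826360e+01,
       -6.14354666e-02,  3.45573435e-02,  5.04767547e-05]), 'position': array([ 0.15559938, -0.65623693,  0.20579665]), 'ee_rot': array([[ 9.73010055e-01,  2.30762205e-01, -4.88055836e-04],
       [ 2.30762706e-01, -9.73008575e-01,  1.69913961e-03],
       [-8.27853092e-05, -1.76590501e-03, -9.99998437e-01]]), 'force': array([-0.47993665, -0.62682788,  0.44156556]), 'ft_torque': array([0.0082331 , 0.01265636, 0.02264503]), 'gripper_force': 0.0, 'gripper_width': 0.08700569533795352}
```

View pics/top0b.png

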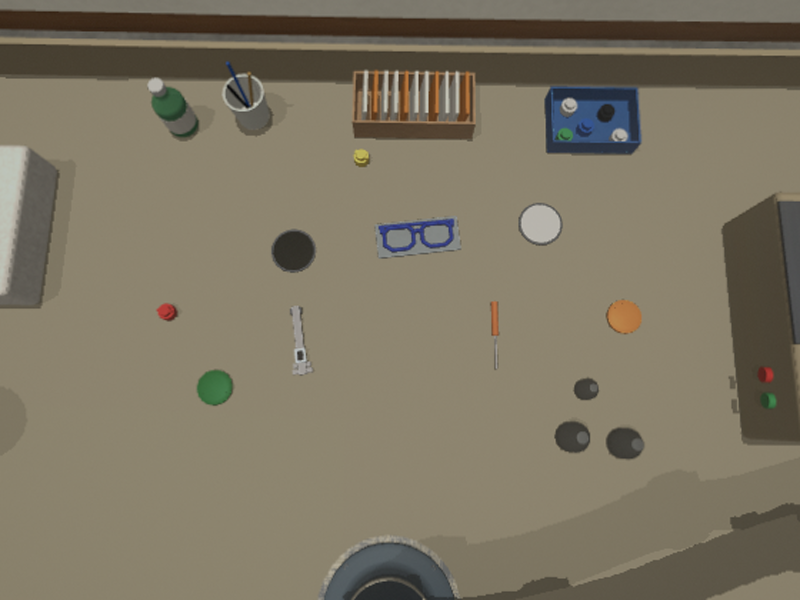

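View pics/scene0b.png

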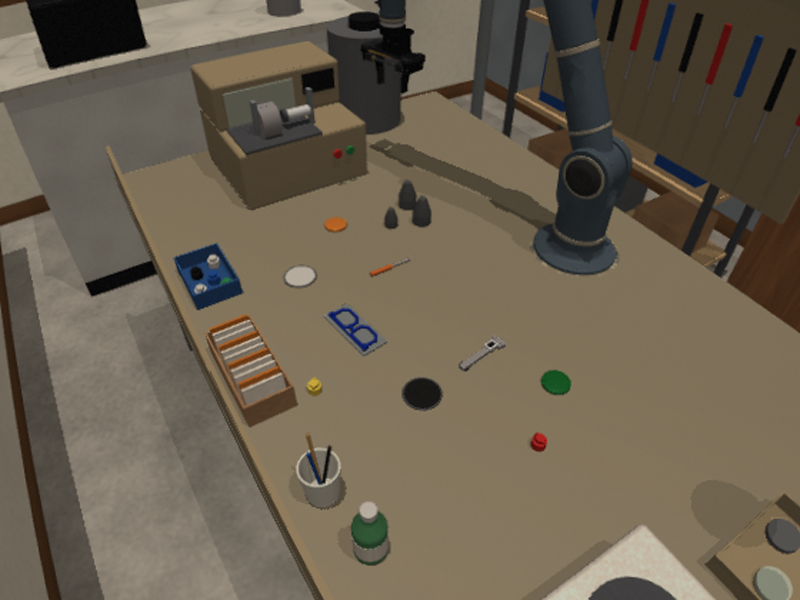

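The top view (800 px scale) shows the green lens at (215,387), red block (167,312), caliper from (297,308) to (302,372), smallest cone (586,389), frame plate (418,238), white pad (540,224) and black pad (293,251). The screwdriver is at (495,335), amber lens (625,317) and yellow block (361,157).

Run:
```python
from h import *
n=['green','red','calfoot','caljaw','cone base','frame','fL','fR','white','black','screw','amber','cone2','cone3','scrL','scrR']
uv=np.array([(215,387),(167,312),(296,308),(302,372),(583,390),(418,238),(377,240),(460,236),(540,224),(293,251),(495,335),(625,317),(571,436),(623,443),(495,302),(496,369)])*.7
z=[.008,.015,.005,.005,.01,.005,.005,.005,.003,.003,.005,.008,.01,.01,.006,.003]
for a,b in zip(n,px2w('top0',uv,z)): print(a,b.round(3))
c=cv2.imread('pics/top0.png')
cv2.imwrite('pics/crop1.png',cv2.resize(c[140:330,180:460],(800,543),interpolation=cv2.INTER_CUBIC))
```

```text
green [0.352 0.304 0.008]
red [0.479 0.395 0.015]
calfoot [0.491 0.173 0.005]
caljaw [0.379 0.158 0.005]
cone base [ 0.355 -0.323  0.01 ]
frame [ 0.622 -0.04   0.005]
fL [0.617 0.034 0.005]
fR [ 0.627 -0.116  0.005]
white [ 0.652 -0.261  0.003]
black [0.595 0.184 0.003]
screw [ 0.448 -0.176  0.005]
amber [ 0.482 -0.403  0.008]
cone2 [ 0.278 -0.3    0.01 ]
cone3 [ 0.268 -0.386  0.01 ]
scrL [ 0.506 -0.177  0.006]
scrR [ 0.389 -0.177  0.003]
```

View pics/crop1.png

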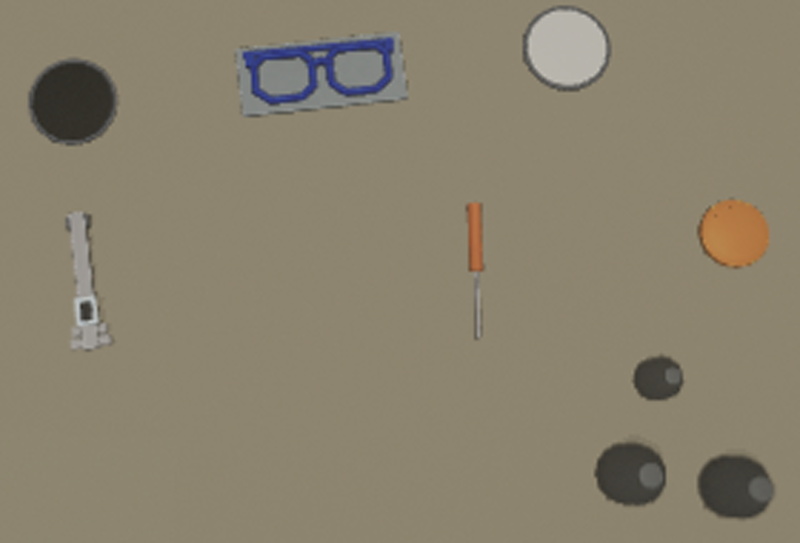

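Run:
```python
from h import *
print(px2w('top0',np.array([(740,440),(725,230)])*.7,[.15,.15]))
togo(.27,-.36,.2); togo(.35,-.325,.2,90)
```

```text
[[ 0.27919753 -0.50690604  0.15      ]
 [ 0.59811323 -0.51518098  0.15      ]]
pos [ 0.1556 -0.6562  0.2058] shift [ 179.7 -261.8    6.2]
yaxis deg -76.7 z [-0.     0.002 -1.   ]
pos [ 0.1556 -0.6562  0.2058] shift [ 265.6 -277.4    6.3]
yaxis deg -76.7 z [-0.     0.002 -1.   ]
turn about tool z rad (tool down => negate) 0.233 j7 -4.714069564837156
```

```bash
python3 -m creep '[25,-40,0,0,0,0,87, 50,-80,0,0,0,0,87, 75,-120,0,0,0,0,87, 100,-160,0,0,0,0,87, 120,-200,0,0,0,0,87]' 20
python3 - <<'E'
from h import *
togo(.33,-.325,.2,90)
E
```

```text
time: 0.6
position: [0.2272, -0.4321, 0.2064]
ee_rot: [[0.973, 0.232, 0.0], [0.232, -0.973, 0.001], [0.0, -0.001, -1.0]]
force: [1.5, 0.4, -0.4]
gripper_width: 0.0867
gripper_force: 0.0
pos [ 0.2272 -0.4321  0.2064] shift [124.8 -80.4   6.5]
yaxis deg -76.6 z [ 0.     0.001 -1.   ]
turn about tool z rad (tool down => negate) 0.234 j7 -20.856781166336148
```

```bash
python3 -m creep '[40,-26,0,0,0,0.08,87, 80,-52,0,0,0,0.16,87, 124,-80,0,0,0,0.234,87, 124,-80,0,0,0,0.234,87, 124,-80,0,0,0,0.234,87]'
python3 - <<'E'
from h import *
c=cap('wrist','w1'); cv2.imwrite('pics/w1b.png',c['image'][:,:,::-1])
togo(.355,-.323,.2,90)
E
```

```text
time: 1.1
position: [0.3293, -0.327, 0.2066]
ee_rot: [[1.0, 0.003, -0.0], [0.003, -1.0, 0.0], [-0.0, -0.0, -1.0]]
force: [-0.0, -0.5, -0.2]
gripper_width: 0.0868
gripper_force: 0.0
pos [ 0.3282 -0.3281  0.2065] shift [26.8 -5.2  6.5]
yaxis deg -90.0 z [-0.001 -0.    -1.   ]
turn about tool z rad (tool down => negate) -0.0 j7 -52.42251879518179
```

View pics/w1b.png

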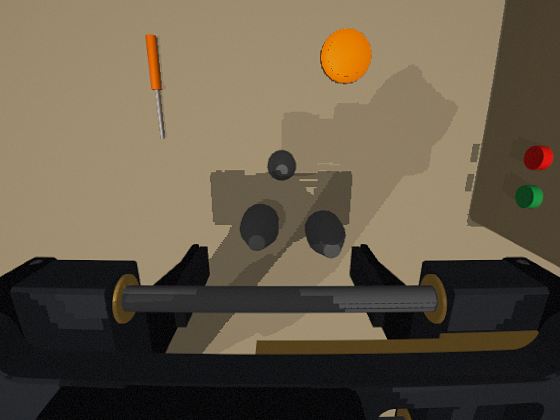

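The wrist view shows the small cone at about (281,164), with its tip at (282,170); the two larger cones are at (260,227) and (325,232).

Run:
```python
from h import *
print(px2w('w1',[(281.5,164),(282,170),(346,55),(260,225)],[.015,.055,.008,.01]).round(4))
```

```text
[[ 0.3583 -0.3306  0.015 ]
 [ 0.3572 -0.3308  0.055 ]
 [ 0.4856 -0.4056  0.008 ]
 [ 0.2748 -0.3019  0.01  ]]
```

```bash
python3 -m creep '[29,3,0,0,0,0,87, 29,3,45,0,0,0,87, 29,3,90,0,0,0,87, 29,3,135,0,0,0,87, 29,3,160,0,0,0,87]'; python3 -m creep '[0,0,10,0,0,0,87, 0,0,20,0,0,0,87, 0,0,20,0,0,0,87, 0,0,20,0,0,0,87, 0,0,20,0,0,0,20]' 15;python3 -m creep '[0,0,0,0,0,0,20, 0,0,0,0,0,0,20, 0,0,0,0,0,0,20, 0,0,0,0,0,0,20, 0,0,0,0,0,0,20]'; python3 -c "
from h import *
togo(.640,-.1675,.1)"
```

```text
time: 1.65
position: [0.3541, -0.3314, 0.0434]
ee_rot: [[1.0, -0.005, -0.005], [-0.004, -1.0, 0.003], [-0.005, -0.003, -1.0]]
force: [-0.3, -0.2, 0.7]
gripper_width: 0.0869
gripper_force: 0.0
time: 2.15
position: [0.3584, -0.3319, 0.028]
ee_rot: [[1.0, -0.001, 0.002], [-0.001, -1.0, -0.002], [0.002, 0.002, -1.0]]
force: [-0.0, 0.1, 0.6]
gripper_width: 0.0839
gripper_force: 0.0
time: 2.65
position: [0.3576, -0.3311, 0.0268]
ee_rot: [[1.0, -0.001, 0.0], [-0.001, -1.0, -0.0], [0.0, 0.0, -1.0]]
force: [0.4, -0.4, -0.2]
gripper_width: 0.0468
gripper_force: 0.0
pos [ 0.3576 -0.3311  0.0268] shift [ 282.2 -163.9  -73.2]
yaxis deg -90.1 z [ 0. -0. -1.]
```

```bash
python3 -m creep '[0,0,0,0,0,0,20, 0,0,0,0,0,0,20, 0,0,0,0,0,0,20, 0,0,-30,0,0,0,20, 0,0,-75,0,0,0,20]'; python3 -m creep '[38,-22,0,0,0,0,20, 76,-44,0,0,0,0,20, 114,-66,0,0,0,0,20, 152,-88,0,0,0,0,20, 190,-110,0,0,0,0,20]';python3 -m creep '[30,-18,0,0,0,0,20, 60,-36,0,0,0,0,20, 92,-54,0,0,0,0,20, 92,-54,0,0,0,0,20, 92,-54,0,0,0,0,20]'
python3 - <<'E'
from h import *
c=cap('wrist','w2')
togo(.640,-.1675,.03)
E
```

```text
time: 3.15
position: [0.3558, -0.3296, 0.1005]
ee_rot: [[1.0, -0.001, -0.005], [-0.001, -1.0, 0.004], [-0.005, -0.004, -1.0]]
force: [0.4, -1.3, -0.2]
gripper_width: 0.0207
gripper_force: 0.0
time: 3.65
position: [0.549, -0.2204, 0.1018]
ee_rot: [[1.0, -0.001, -0.0], [-0.001, -1.0, -0.0], [-0.0, 0.0, -1.0]]
force: [-0.1, -0.8, 1.0]
gripper_width: 0.02
gripper_force: 0.0
time: 4.15
position: [0.6398, -0.1666, 0.1011]
ee_rot: [[1.0, 0.0, -0.001], [0.0, -1.0, 0.0], [-0.001, -0.0, -1.0]]
force: [-1.2, -0.2, -0.1]
gripper_width: 0.0202
gripper_force: 0.0
pos [ 0.6389 -0.168   0.1012] shift [ 1.3 -0.5 71.2]
yaxis deg -90.1 z [-0.002 -0.001 -1.   ]
```

View pics/w2.png

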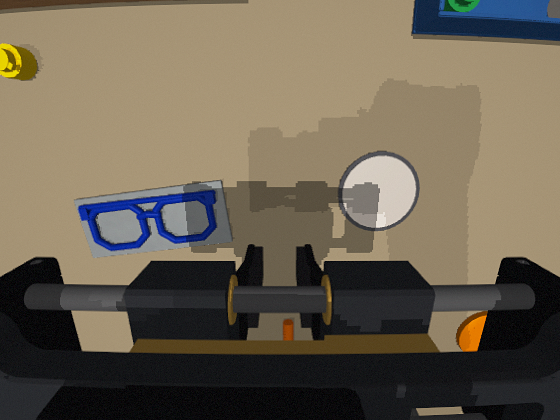

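The fingers closed on nothing: the width is 20 mm and the cone is missing from the hand. The view does show the white pad at (379,190) and the plate corners at (76,200), (221,181), (232,241) and (92,257). I'll check where the cone is.

Run:
```python
from h import *
print(px2w('w2',[(379,190),(76,200),(221,181),(232,241),(92,257)],[.003]+[.005]*4).round(4))
c=cap('top','t2')['image'][:,:,::-1]
cv2.imwrite('pics/t2c.png',cv2.resize(c[200:330,330:480],(690,600),interpolation=cv2.INTER_CUBIC))
```

```text
[[ 0.6571 -0.2643  0.003 ]
 [ 0.6477  0.034   0.005 ]
 [ 0.6662 -0.112   0.005 ]
 [ 0.6045 -0.1195  0.005 ]
 [ 0.5856  0.0297  0.005 ]]
```

View pics/t2c.png

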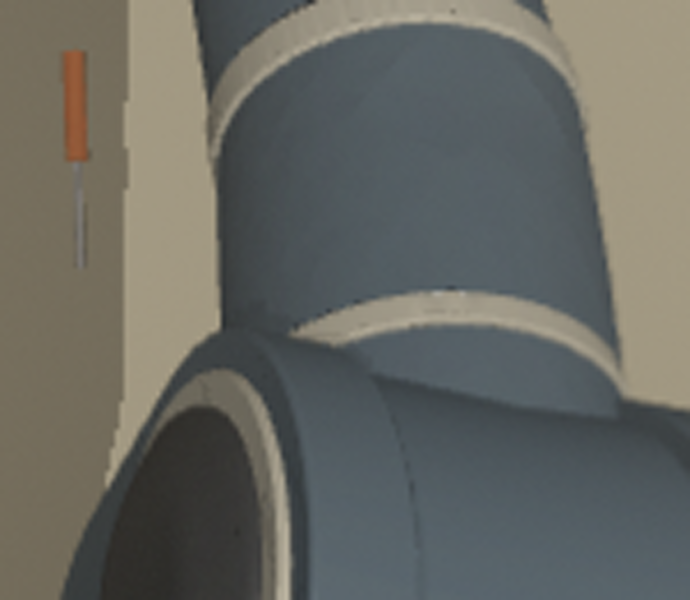

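```bash
python3 -m creep '[-38,20,-20,0,0,0,87, -76,40,-40,0,0,0,87, -114,60,-60,0,0,0,87, -152,80,-80,0,0,0,87, -190,100,-100,0,0,0,87]' 30; python3 -m creep '[-40,20,0,0,0,0,87, -80,40,0,0,0,0,87, -122,62,0,0,0,0,87, -122,62,0,0,0,0,87, -122,62,0,0,0,0,87]'
python3 - <<'E'
from h import *
c=cap('wrist','w3')['image'][:,:,::-1]
cv2.imwrite('pics/w3c.png',cv2.resize(c[100:280,160:400],(800,600),interpolation=cv2.INTER_CUBIC))
togo(.640,-.1675,.03)
E
```

```text
time: 4.75
position: [0.4463, -0.2689, 0.2025]
ee_rot: [[1.0, -0.004, -0.001], [-0.004, -1.0, -0.001], [-0.001, 0.001, -1.0]]
force: [0.2, -0.9, 0.6]
gripper_width: 0.052
gripper_force: 0.0
time: 5.25
position: [0.3256, -0.3299, 0.202]
ee_rot: [[1.0, -0.006, 0.0], [-0.006, -1.0, -0.001], [0.0, 0.001, -1.0]]
force: [0.5, 0.4, 0.9]
gripper_width: 0.0854
gripper_force: 0.0
pos [ 0.327  -0.3292  0.202 ] shift [ 312.4 -162.7  172.2]
yaxis deg -90.2 z [ 0.001 -0.    -1.   ]
```

View pics/w3c.png

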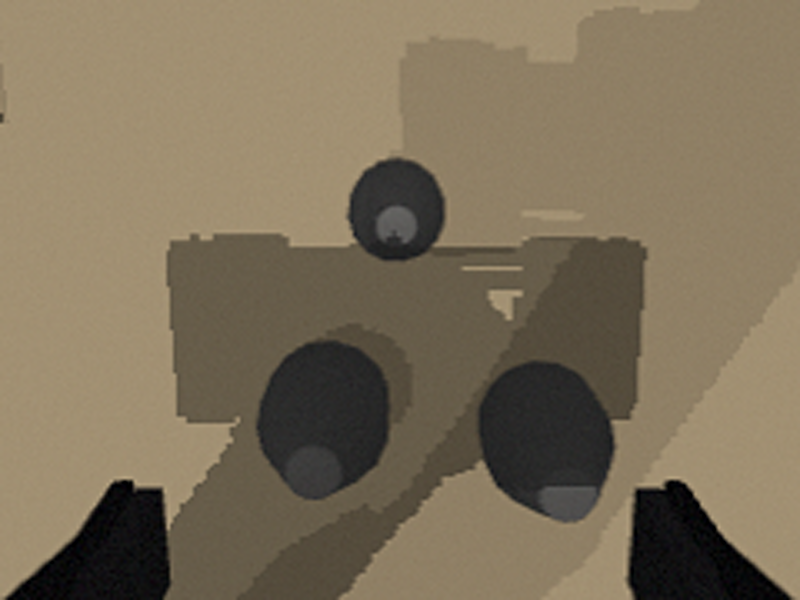

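The cone still stands: base circle centre is at crop (397,205), so image (279.1,161.5), and tip at (278.8,166.6).

Run:
```python
from h import *
print(px2w('w3',[(279.1,161.5),(279.1,161.5),(278.8,166.6),(264.7,161.5),(293.5,161.5)],[.0,.024,.055,.024,.024]).round(4))
d=json.load(open('pics/w3.json'));print(np.round(d['pose'],3),d['fovy'],d['k1'])
print(px2w('w3',[(210,250),(350,250)],[.18,.18]))
```

```text
[[ 0.3565 -0.331   0.    ]
 [ 0.3597 -0.331   0.024 ]
 [ 0.3582 -0.3306  0.055 ]
 [ 0.3598 -0.3136  0.024 ]
 [ 0.3596 -0.3484  0.024 ]]
[[-0.006 -0.955 -0.297  0.407]
 [-1.     0.006  0.    -0.331]
 [ 0.002  0.297 -0.955  0.38 ]
 [ 0.     0.     0.     1.   ]] 71.2140829327016 -0.04650140606832918
[[ 0.31492541 -0.27875857  0.18      ]
 [ 0.3142013  -0.38360672  0.18      ]]
```

```bash
python3 -m creep '[31,1,0,0,0,0,87, 31,1,45,0,0,0,87, 31,1,90,0,0,0,87, 31,1,135,0,0,0,87, 31,1,160,0,0,0,87]'; python3 -m creep '[0,0,10,0,0,0,87, 0,0,18,0,0,0,87, 0,0,18,0,0,0,87, 0,0,18,0,0,0,87, 0,0,18,0,0,0,20]' 35;python3 -m creep '[0,0,0,0,0,0,20, 0,0,0,0,0,0,20, 0,0,0,0,0,0,20, 0,0,0,0,0,0,20, 0,0,0,0,0,0,20]';python3 -m creep '[0,0,0,0,0,0,20, 0,0,0,0,0,0,20, 0,0,0,0,0,0,20, 0,0,0,0,0,0,20, 0,0,0,0,0,0,20]'
```

```text
time: 5.8
position: [0.3583, -0.3275, 0.0385]
ee_rot: [[1.0, 0.002, -0.003], [0.002, -1.0, 0.004], [-0.003, -0.004, -1.0]]
force: [-0.6, -0.3, 0.1]
gripper_width: 0.0871
gripper_force: 0.0
time: 6.3
position: [0.3595, -0.3308, 0.025]
ee_rot: [[1.0, -0.001, 0.002], [-0.001, -1.0, -0.002], [0.002, 0.002, -1.0]]
force: [-0.2, -0.7, 0.1]
gripper_width: 0.0842
gripper_force: 0.0
time: 6.8
position: [0.3586, -0.3301, 0.0238]
ee_rot: [[1.0, -0.001, 0.0], [-0.001, -1.0, -0.0], [0.0, 0.0, -1.0]]
force: [0.3, 0.4, -0.1]
gripper_width: 0.0473
gripper_force: 0.0
time: 7.3
position: [0.3585, -0.3301, 0.0237]
ee_rot: [[1.0, -0.001, -0.0], [-0.001, -1.0, 0.0], [-0.0, -0.0, -1.0]]
force: [-0.5, 0.7, -0.3]
gripper_width: 0.0218
gripper_force: 32.9
```

Run:
```python
from h import *
c=cap('wrist','w4')['image'][:,:,::-1]
s=env.state(); print(s['gripper_width'],s['gripper_force'])
cv2.imwrite('pics/w4c.png',cv2.resize(c[180:390,140:420],(800,600),interpolation=cv2.INTER_CUBIC))
```

```text
0.02170172827611877 32.87506461638259
```

View pics/w4c.png

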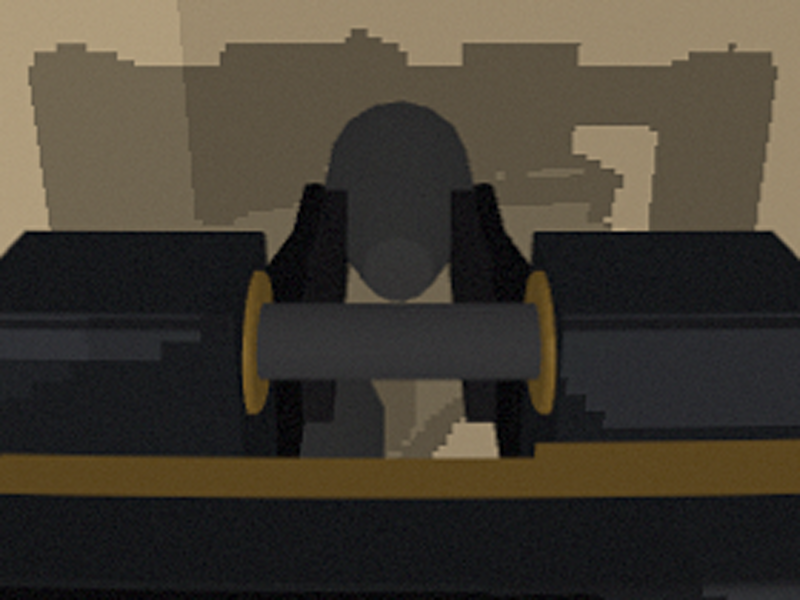

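Run:
```python
from h import *
print(px2w('w4',[(261,246.5),(298,246.5),(280,216),(280,284.5),(255,237),(305,237)],[.002,.002,0.024,.055,.024,.024]).round(4))
d=json.load(open('pics/w4.json'));print(np.round(d['pose'],3)); s=env.state();print(s['position'],s['joints'][:],s['ft_torque'])
```

```text
[[ 0.3506 -0.3172  0.002 ]
 [ 0.3506 -0.3447  0.002 ]
 [ 0.3816 -0.3312  0.024 ]
 [ 0.3506 -0.3311  0.055 ]
 [ 0.3672 -0.3149  0.024 ]
 [ 0.3672 -0.3476  0.024 ]]
[[-0.001 -0.955 -0.297  0.44 ]
 [-1.     0.001 -0.001 -0.331]
 [ 0.001  0.297 -0.955  0.202]
 [ 0.     0.     0.     1.   ]]
[ 0.3585233  -0.33006176  0.02367733] [ 46.18137965  24.66527059 -10.45300481 121.70552593   7.73379213
  34.24103078 -59.81167423] [ 0.00939462  0.00964976 -0.02846444]
```

The width/height numbers and the picture agree that the fingers hold the cone's taper about 44 mm up. So the real fingertips look roughly 40 mm higher than the stated tool frame says. I'll test that by opening and feeling downward in small steps.

```bash
python3 -m creep '[0,0,0,0,0,0,60, 0,0,0,0,0,0,60, 0,0,0,0,0,0,60, 0,0,0,0,0,0,60, 0,0,0,0,0,0,60]';  python3 -m creep '[0,0,1,0,0,0,60, 0,0,2,0,0,0,60, 0,0,3,0,0,0,60, 0,0,3,0,0,0,60, 0,0,3,0,0,0,60]'
```

```text
time: 7.85
position: [0.3586, -0.3301, 0.0238]
ee_rot: [[1.0, -0.001, 0.0], [-0.001, -1.0, -0.0], [0.0, 0.0, -1.0]]
force: [-0.1, -0.4, -0.0]
gripper_width: 0.0537
gripper_force: 0.0
time: 8.35
position: [0.3586, -0.3301, 0.0207]
ee_rot: [[1.0, -0.001, -0.0], [-0.001, -1.0, 0.0], [-0.0, -0.0, -1.0]]
force: [0.1, -0.0, -0.4]
gripper_width: 0.0595
gripper_force: 0.0
```

```bash
for i in 1 2 3; do python3 -m creep '[0,0,1,0,0,0,60, 0,0,2,0,0,0,60, 0,0,3,0,0,0,60, 0,0,4,0,0,0,60, 0,0,4,0,0,0,60]' | grep -E 'pos|^force'; done
```

```text
position: [0.3585, -0.33, 0.0166]
force: [0.1, 0.8, 0.5]
position: [0.3585, -0.33, 0.0126]
force: [0.3, 0.6, 0.2]
position: [0.3585, -0.33, 0.0086]
force: [0.4, -0.9, 0.1]
```

```bash
for i in 1 2 3 4; do python3 -m creep '[0,0,1,0,0,0,60, 0,0,2,0,0,0,60, 0,0,4,0,0,0,60, 0,0,5,0,0,0,60, 0,0,5,0,0,0,60]' | grep -E 'pos|^force'; done
```

```text
position: [0.3585, -0.33, 0.0036]
force: [0.8, 0.4, -0.3]
position: [0.3585, -0.33, -0.0014]
force: [0.3, 0.0, 0.7]
position: [0.3585, -0.33, -0.0064]
force: [0.3, 1.2, 0.1]
position: [0.3585, -0.33, -0.0114]
force: [-0.2, 0.2, 1.3]
```

```bash
for i in 1 2 ; do python3 -m creep '[0,0,1,0,0,0,60, 0,0,2,0,0,0,60, 0,0,3,0,0,0,60, 0,0,3,0,0,0,60, 0,0,3,0,0,0,60]' | grep -E 'pos|^force'; done;  python3 -m creep '[0,0,0.5,0,0,0,60, 0,0,1,0,0,0,60, 0,0,1,0,0,0,60, 0,0,1,0,0,0,60, 0,0,1,0,0,0,60]' | grep -E 'pos|^force'
```

```text
position: [0.3586, -0.3301, -0.0143]
force: [-0.3, -0.6, -0.3]
position: [0.3587, -0.3302, -0.0155]
force: [-4.0, 2.6, 19.3]
position: [0.3587, -0.3302, -0.0155]
force: [-5.8, 4.2, 29.1]
```

The table is touched at reported z = -0.0152, so the tips really sit about 37 mm higher than stated. From here I use reported z = tip height − 0.015. Lifting slightly and gripping.

```bash
python3 -m creep '[0,0,-6,0,0,0,60, 0,0,-6,0,0,0,20, 0,0,-6,0,0,0,20, 0,0,-6,0,0,0,20, 0,0,-6,0,0,0,20]' 20|grep -vE rot;python3 -m creep '[0,0,-6,0,0,0,20, 0,0,-6,0,0,0,20, 0,0,-6,0,0,0,20, 0,0,-6,0,0,0,20, 0,0,-6,0,0,0,20]'|grep -v rot
```

```text
time: 13.85
position: [0.3584, -0.3299, -0.0127]
force: [0.7, 0.6, 0.4]
gripper_width: 0.0359
gripper_force: 2.5
time: 14.35
position: [0.3585, -0.3301, -0.0063]
force: [0.4, -0.4, -0.9]
gripper_width: 0.0348
gripper_force: 20.0
```

```bash
python3 -m creep '[0,0,-20,0,0,0,20, 0,0,-50,0,0,0,20, 0,0,-80,0,0,0,20, 0,0,-100,0,0,0,20, 0,0,-100,0,0,0,20]'; python3 -m creep '[38,-22,0,0,0,0,20, 76,-44,0,0,0,0,20, 114,-66,0,0,0,0,20, 152,-86,0,0,0,0,20, 190,-106,0,0,0,0,20]'|tail -2;python3 -m creep '[30,-18,0,0,0,0,20, 60,-36,0,0,0,0,20, 93,-54,0,0,0,0,20, 93,-54,0,0,0,0,20, 93,-54,0,0,0,0,20]'
python3 - <<'E'
from h import *
c=cap('wrist','w5')
cv2.imwrite('pics/w5c.png',cv2.resize(c['image'][140:380,130:450,::-1],(800,600),interpolation=cv2.INTER_CUBIC))
togo(.6428,-.170,.03)
E
```

```text
time: 14.85
position: [0.3603, -0.3315, 0.0963]
ee_rot: [[1.0, -0.001, 0.005], [-0.001, -1.0, -0.004], [0.005, 0.004, -1.0]]
force: [-0.5, -0.1, -1.1]
gripper_width: 0.0351
gripper_force: 20.0
gripper_width: 0.0352
gripper_force: 20.0
time: 15.85
position: [0.6412, -0.1693, 0.0916]
ee_rot: [[1.0, 0.001, -0.003], [0.001, -1.0, 0.001], [-0.003, -0.001, -1.0]]
force: [-0.4, -1.1, -0.4]
gripper_width: 0.0351
gripper_force: 20.0
pos [ 0.6404 -0.1707  0.0919] shift [ 2.6 -0.7 61.9]
yaxis deg -90.1 z [-0.003 -0.    -1.   ]
```

View pics/w5c.png

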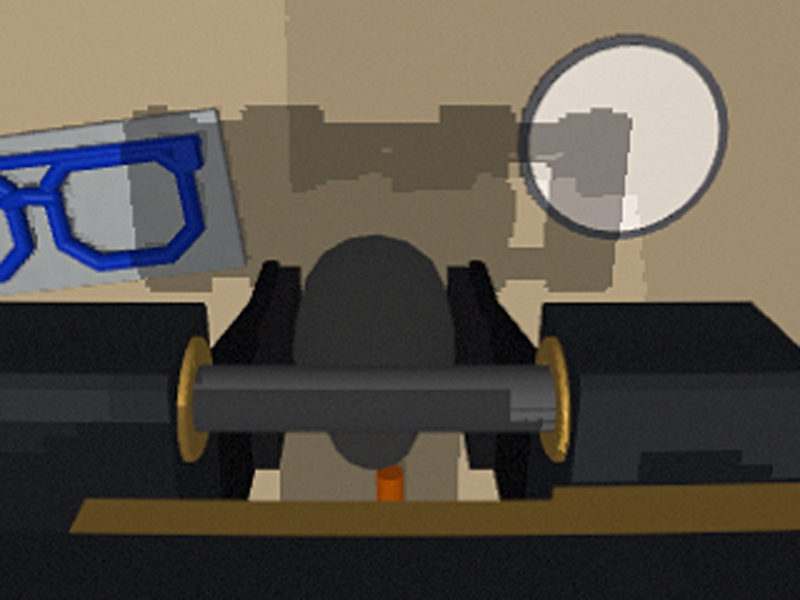

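Run:
```python
from h import *
print(px2w('w5',[(279.2,234.4),(380,194.8),(216.5,183.5),(228.5,246)],[.104,.003,.005,.005]).round(4))
```

```text
[[ 0.6566 -0.1699  0.104 ]
 [ 0.656  -0.2649  0.003 ]
 [ 0.667  -0.1122  0.005 ]
 [ 0.6044 -0.1201  0.005 ]]
```

```bash
python3 -m creep '[4,0,40,0,0,0,20, 4,0,75,0,0,0,20, 4,0,95,0,0,0,20, 4,0,100,0,0,0,20, 4,0,102,0,0,0,20]'|grep -v rot;python3 -m creep '[0,0,1,0,0,0,20, 0,0,2,0,0,0,20, 0,0,2,0,0,0,20, 0,0,2,0,0,0,20, 0,0,2,0,0,0,20]'|grep -v rot
```

```text
time: 16.4
position: [0.6446, -0.1716, -0.0088]
force: [0.3, -0.3, -0.2]
gripper_width: 0.0353
gripper_force: 20.0
time: 16.9
position: [0.646, -0.1705, -0.0097]
force: [0.5, -0.1, -1.4]
gripper_width: 0.0351
gripper_force: 20.0
```

```bash
python3 -m creep '[-2,0,0.5,0,0,0,20, -2,0,1,0,0,0,20, -2,0,2,0,0,0,20, -2,0,2.8,0,0,0,20, -2,0,2.8,0,0,0,20]'|grep -v rot; python3 -m creep '[0,0,0,0,0,0,58, 0,0,0,0,0,0,58, 0,0,0,0,0,0,58, 0,0,0,0,0,0,58, 0,0,0,0,0,0,58]'|grep -v rot
```

```text
time: 17.4
position: [0.6438, -0.1705, -0.0127]
force: [-1.3, -0.2, 4.2]
gripper_width: 0.0353
gripper_force: 20.0
time: 17.9
position: [0.6438, -0.1704, -0.0132]
force: [-0.2, 0.2, 0.6]
gripper_width: 0.0568
gripper_force: 0.0
```

```bash
python3 -m creep '[0,0,-15,0,0,0,58, 0,0,-60,0,0,0,80, 0,0,-110,0,0,0,80, -10,-15,-155,0,0,0,80, -35,-50,-175,0,0,0,80]'|grep pos;  python3 -m creep '[-29,-40,0,0,0,0,80, -58,-80,0,0,0,0,80, -87,-120,0,0,0,0,80, -116,-160,0,0,0,0,80, -145,-200,0,0,0,0,80]'|grep pos;python3 -m creep '[-29,-40,0,0,0,0,80, -60,-85,0,0,0,-0.06,80, -60,-85,0,0,0,-0.13,80, -60,-85,0,0,0,-0.13,80, -60,-85,0,0,0,-0.13,80]'
python3 - <<'E'
from h import *
c=cap('wrist','w6')
togo(.4,.165,.16,97.6)
c=cap('top','t6')
cv2.imwrite('pics/t6c.png',c['image'][:,:,::-1])
E
```

```text
position: [0.6127, -0.1238, 0.1682]
position: [0.463, 0.0813, 0.1632]
time: 19.4
position: [0.4049, 0.1643, 0.1626]
ee_rot: [[0.992, 0.126, 0.002], [0.126, -0.992, -0.0], [0.002, 0.0, -1.0]]
force: [-0.5, -1.0, 0.6]
gripper_width: 0.0803
gripper_force: 0.0
pos [0.4051 0.1639 0.1624] shift [-4.9 -1.8  2.4]
yaxis deg -82.8 z [ 0.001 -0.    -1.   ]
turn about tool z rad (tool down => negate) -0.007 j7 -115.96891458722823
```

View pics/w6.png

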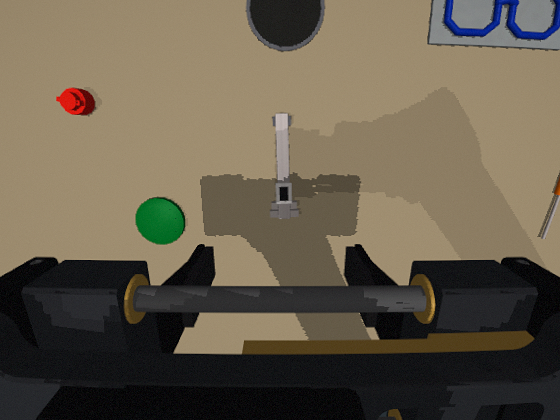

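The wrist view shows the caliper with its foot end at (281,114), beam bare to (283,181), slider at (284,192) and jaw end at (285,217). The green lens is at (160,221) and the red block at (76,101).

Run:
```python
from h import *
p=px2w('w6',[(281,114),(285,217),(282.5,150),(284,192),(160,221),(72,101)],[.005,.005,.01,.014,.008,.02]);print(p.round(4))
d=p[1]-p[0];print(np.linalg.norm(d),np.degrees(np.arctan2(d[1],d[0])),(p[0]+p[1])/2)
m=(p[0]+p[1])/2
togo(m[0],m[1],.03,np.degrees(np.arctan2(d[1],d[0]))+90)
```

```text
[[0.4933 0.1727 0.005 ]
 [0.3763 0.1528 0.005 ]
 [0.4554 0.1662 0.01  ]
 [0.409  0.1584 0.014 ]
 [0.3532 0.3023 0.008 ]
 [0.4806 0.3936 0.02  ]]
0.1186105865423352 -170.31810441785095 [0.4347911  0.16272769 0.005     ]
pos [0.4051 0.1637 0.1622] shift [ 29.3   4.6 132.3]
yaxis deg -82.8 z [ 0.001 -0.    -1.   ]
turn about tool z rad (tool down => negate) -0.044 j7 -115.95704718358611
```

```bash
python3 -m creep '[29,4.5,20,0,0,-0.044,60, 29,4.5,65,0,0,-0.044,60, 29,4.5,110,0,0,-0.044,60, 29,4.5,150,0,0,-0.044,60, 29,4.5,165,0,0,-0.044,60]'|grep pos;  python3 -m creep '[0,0,5,0,0,0,40, 0,0,9,0,0,0,40, 0,0,10.5,0,0,0,40, 0,0,10.5,0,0,0,40, 0,0,10.5,0,0,0,40]'|grep -v rot; python3 -c "
from h import *
togo(.4348,.1627,-.0138,99.7)"
```

```text
position: [0.4318, 0.1616, -0.0067]
time: 20.5
position: [0.4343, 0.1643, -0.0127]
force: [0.2, -1.0, -0.5]
gripper_width: 0.0407
gripper_force: 0.0
pos [ 0.4343  0.1643 -0.0127] shift [0.2 1.6 1.1]
yaxis deg -80.1 z [ 0.002  0.001 -1.   ]
turn about tool z rad (tool down => negate) 0.003 j7 -124.77263694547644
```

```bash
python3 -m creep '[0,1.5,0,0,0,0,5, 0,1.5,0,0,0,0,5, 0,1.5,0,0,0,0,5, 0,1.5,0,0,0,0,5, 0,1.5,0,0,0,0,5]' 35|grep -v rot;python3 -m creep '[0,0,0,0,0,0,5, 0,0,0,0,0,0,5, 0,0,0,0,0,0,5, 0,0,-20,0,0,0,5, 0,0,-50,0,0,0,5]' |grep -v rot;python3 -m creep '[0,0,0,0,0,-0.14,5, 0,0,0,0,0,-0.28,5, 0,0,0,0,0,-0.42,5, 0,0,0,0,0,-0.56,5, 0,0,0,0,0,-0.7,5]' |grep -v rot;python3 -m creep '[0,0,0,0,0,-0.14,5, 0,0,0,0,0,-0.28,5, 0,0,0,0,0,-0.42,5, 0,0,0,0,0,-0.56,5, 0,0,0,0,0,-0.7,5]' |grep -v rot; python3 -c "
from h import *
togo(.547,-.052,.04,7.3)"
```

```text
time: 21.0
position: [0.4338, 0.1628, -0.0135]
force: [-1.2, -0.4, 1.5]
gripper_width: 0.0131
gripper_force: 35.0
time: 21.5
position: [0.4321, 0.1619, 0.0355]
force: [1.0, 0.3, -0.9]
gripper_width: 0.0134
gripper_force: 35.0
time: 22.0
position: [0.4335, 0.1623, 0.0362]
force: [-0.0, 0.1, -1.0]
gripper_width: 0.0134
gripper_force: 35.0
time: 22.5
position: [0.4335, 0.1623, 0.0361]
force: [0.3, 0.6, -0.7]
gripper_width: 0.0132
gripper_force: 35.0
pos [0.4335 0.1623 0.0361] shift [-215.2  111.8   -3.8]
yaxis deg 0.4 z [-0.001 -0.    -1.   ]
turn about tool z rad (tool down => negate) -0.12 j7 -53.82428028777174
```

```bash
python3 -m creep '[-43,22,0,0,0,-0.06,5, -86,44,0,0,0,-0.12,5, -129,66,0,0,0,-0.12,5, -172,88,0,0,0,-0.12,5, -214,111,0,0,0,-0.12,5]' |grep -v rot;python3 -m creep '[0,0,0,0,0,0,5, 0,0,0,0,0,0,5, 0,0,0,0,0,0,5, 0,0,0,0,0,0,5, 0,0,0,0,0,0,5]' |grep -v rot
python3 - <<'E'
from h import *
togo(.547,-.051,-.0133,7.3)
c=cap('wrist','w7')
E
```

```text
time: 23.0
position: [0.5453, -0.0535, 0.036]
force: [0.4, 1.7, -0.6]
gripper_width: 0.0134
gripper_force: 35.0
time: 23.5
position: [0.5448, -0.0497, 0.0366]
force: [0.0, -0.3, -1.2]
gripper_width: 0.0136
gripper_force: 35.0
pos [ 0.5448 -0.0497  0.0366] shift [-1.5  2.1 49.9]
yaxis deg 7.1 z [-0. -0. -1.]
turn about tool z rad (tool down => negate) -0.003 j7 -20.753611447981363
```

View pics/w7.png

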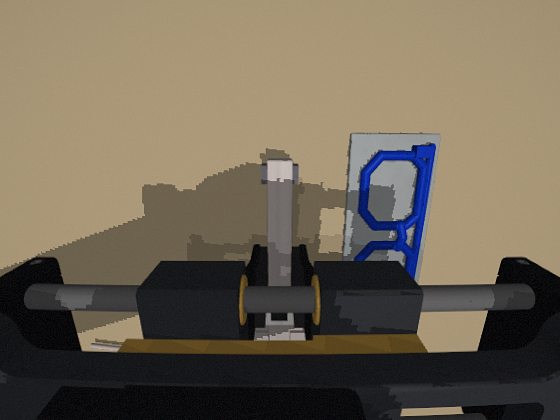

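The caliper hangs parallel to the plate (beam at x≈281, plate's near edge x≈348). Lowering it.

```bash
python3 - <<'E'
from h import *
print(px2w('w7',[(350,134),(440,135),(281,160)],[.005,.005,.055]).round(4))
E
python3 -m creep '[-1,2,20,0,0,0,5, -1,2,38,0,0,0,5, -1,2,45,0,0,0,5, -1,2,48,0,0,0,5, -1,2,49.5,0,0,0,5]' |grep -v rot;python3 -m creep '[0,0,0.5,0,0,0,5, 0,0,0.5,0,0,0,5, 0,0,0.5,0,0,0,40, 0,0,0.5,0,0,0,40, 0,0,0.5,0,0,0,40]' |grep -v rot
```

```text
[[0.5842 0.0284 0.005 ]
 [0.6477 0.0363 0.005 ]
 [0.5378 0.0107 0.055 ]]
time: 24.05
position: [0.5476, -0.0515, -0.0128]
force: [0.4, -0.3, -0.1]
gripper_width: 0.0133
gripper_force: 35.0
time: 24.55
position: [0.5476, -0.052, -0.0132]
force: [-0.4, 0.7, -0.1]
gripper_width: 0.0302
gripper_force: 0.0
```

```bash
python3 -m creep '[0,0,-10,0,0,0,40, 0,0,-40,0,0,0,87, 0,0,-80,0,0,0,87, 20,-8,-110,0,0,0,87, 60,-24,-120,0,0,0,87]' |grep pos;python3 -m creep '[45,-18,0,0,0,0,87, 90,-36,0,0,0,0,87, 135,-54,0,0,0,0,87, 180,-72,0,0,0,0,87, 225,-90,0,0,0,0,87]' |grep pos; python3 -m creep '[40,-16,0,0,0,0,87, 71,-31,0,0,0,0,87, 71,-31,0,0,0,0,87, 71,-31,0,0,0,0,87, 71,-31,0,0,0,0,87]' |grep -v rot;  python3 - <<'E'
from h import *
togo(.353,.303,-.0135,7.3)
c=cap('wrist','w8')
cv2.imwrite('pics/w8c.png',cv2.resize(c['image'][100:400,80:480,::-1],(800,600),interpolation=cv2.INTER_CUBIC))
E
```

```text
position: [0.5196, 0.0031, 0.1101]
position: [0.3985, 0.2186, 0.1073]
time: 26.05
position: [0.3607, 0.2828, 0.1065]
force: [0.4, -0.6, 0.1]
gripper_width: 0.0873
gripper_force: 0.0
pos [0.3607 0.2828 0.1065] shift [ 21.1  -5.3 120. ]
yaxis deg 6.9 z [ 0.    -0.001 -1.   ]
turn about tool z rad (tool down => negate) -0.007 j7 -59.757780044972904
```

View pics/w8c.png

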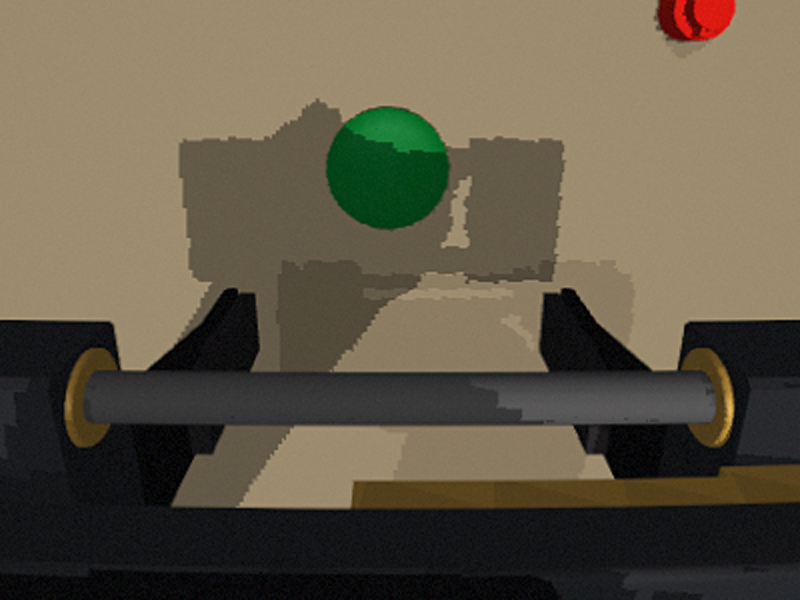

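The green lens is at (274,184) in the wrist view.

Run:
```python
from h import *
p=px2w('w8',[(274,184)],[.006])[0];print(p.round(4))
togo(p[0],p[1],-.0138,7.3)
```

```text
[0.3526 0.3044 0.006 ]
pos [0.3609 0.2826 0.1064] shift [ 22.7  -5.7 120.2]
yaxis deg 6.9 z [ 0.    -0.001 -1.   ]
turn about tool z rad (tool down => negate) -0.008 j7 -59.762608141910555
```

```bash
python3 -m creep '[22.5,-5.5,20,0,0,0,87, 22.5,-5.5,60,0,0,0,87, 22.5,-5.5,95,0,0,0,87, 22.5,-5.5,112,0,0,0,87, 22.5,-5.5,117,0,0,0,87]' |grep pos;python3 -m creep '[0,0,2,0,0,0,87, 0,0,2.5,0,0,0,87, 0,0,2.5,0,0,0,87, 0,0,2.5,0,0,0,50, 0,0,2.5,0,0,0,50]' 15|grep -v rot; python3 -m creep '[0,0,0,0,0,0,50, 0,0,0,0,0,0,50, 0,0,0,0,0,0,50, 0,0,0,0,0,0,50, 0,0,0,0,0,0,50]' |grep -v rot
```

```text
position: [0.3516, 0.3033, -0.0125]
time: 27.1
position: [0.3523, 0.3057, -0.0125]
force: [0.1, -0.1, 0.2]
gripper_width: 0.0778
gripper_force: 0.0
time: 27.6
position: [0.3519, 0.3055, -0.013]
force: [-0.5, 0.3, 2.0]
gripper_width: 0.0584
gripper_force: 15.0
```

```bash
python3 -m creep '[0,0,-15,0,0,0,50, 0,0,-50,0,0,0,50, 0,0,-90,0,0,0,50, -20,8,-115,0,0,0,50, -60,23,-120,0,0,0,50]' |grep -v rot;python3 -m creep '[-45,17,0,0,0,0,50, -90,35,0,0,0,0,50, -135,52,0,0,0,0,50, -180,69,0,0,0,0,50, -225,86,0,0,0,0,50]' |grep pos; python3 -m creep '[-45,17,0,0,0,0,50, -90,35,0,0,0,0,50, -135,52,0,0,0,0,50, -180,69,0,0,0,0,50, -225,86,0,0,0,0,50]' |grep -v rot;python3 -m creep '[-45,17,0,0,0,0,50, -93,37,0,0,0,0,50, -93,37,0,0,0,0,50, -93,37,0,0,0,0,50, -93,37,0,0,0,0,50]' |grep -v rot;  python3 - <<'E'
from h import *
togo(.655,-.2645,-.0135,7.3)
c=cap('wrist','w9')
E
```

```text
time: 28.1
position: [0.3827, 0.2526, 0.1102]
force: [0.8, -0.8, -0.4]
gripper_width: 0.0584
gripper_force: 15.0
position: [0.4952, 0.0338, 0.1069]
time: 29.1
position: [0.6078, -0.179, 0.1066]
force: [0.9, 0.3, 0.4]
gripper_width: 0.0588
gripper_force: 15.0
time: 29.6
position: [0.655, -0.2627, 0.1066]
force: [0.6, 0.8, -0.3]
gripper_width: 0.0583
gripper_force: 15.0
pos [ 0.655  -0.2627  0.1066] shift [ -1.9  -0.2 120.1]
yaxis deg 7.1 z [-0.001  0.001 -1.   ]
turn about tool z rad (tool down => negate) -0.003 j7 2.968495284442551
```

View pics/w9.png

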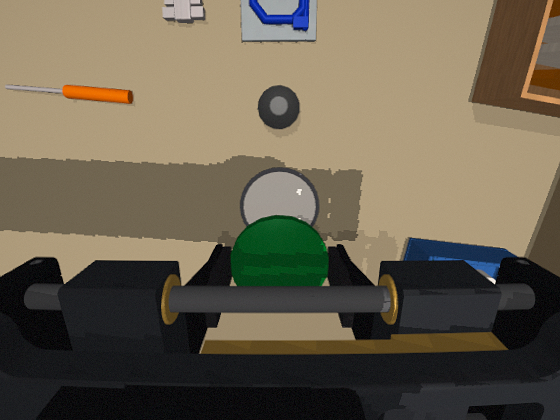

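Run:
```python
from h import *
p=px2w('w9',[(280,206.5),(279.5,215.5),(231,258),(329,258),(278.5,107),(242,41.5),(316,40.5)],[.003,.120,.125,.125,.02,.005,.005]);print(p.round(4))
```

```text
[[ 0.6554 -0.2636  0.003 ]
 [ 0.6514 -0.2354  0.12  ]
 [ 0.6256 -0.2642  0.125 ]
 [ 0.6842 -0.2568  0.125 ]
 [ 0.6424 -0.1708  0.02  ]
 [ 0.6045 -0.1204  0.005 ]
 [ 0.6675 -0.1117  0.005 ]]
```

```bash
python3 -m creep '[0,0,40,0,0,0,50, 0,0,80,0,0,0,50, 0,0,105,0,0,0,50, 0,0,112,0,0,0,50, 0,0,115,0,0,0,50]' |grep -v rot;python3 -m creep '[0,0,0.5,0,0,0,50, 0,0,1,0,0,0,50, 0,0,1,0,0,0,50, 0,0,1,0,0,0,50, 0,0,1,0,0,0,50]' |grep -v rot
```

```text
time: 30.15
position: [0.6554, -0.2633, -0.008]
force: [0.6, 0.7, 0.8]
gripper_width: 0.0582
gripper_force: 15.0
time: 30.65
position: [0.6558, -0.265, -0.0084]
force: [0.5, 0.3, 0.6]
gripper_width: 0.0581
gripper_force: 15.0
```

```bash
python3 -m creep '[0,0,1,0,0,0,50, 0,0,1.5,0,0,0,50, 0,0,1.5,0,0,0,85, 0,0,1.5,0,0,0,85, 0,0,1.5,0,0,0,85]' |grep -v rot;python3 -m creep '[0,0,1,0,0,0,85, 0,0,-10,0,0,0,85, 0,0,-50,0,0,0,85, 0,0,-95,0,0,0,85, 0,0,-140,0,0,0,85]' |grep pos;python3 -m creep '[45,-7,0,0,0,0,60, 92,-15,0,0,0,0,60, 139,-22,0,0,0,0,60, 185,-30,0,0,0,0,60, 230,-37,0,0,0,0,60]' |grep pos;python3 -m creep '[45,-7,0,0,0,0,60, 92,-15,0,0,0,0,60, 139,-22,0,0,0,0,60, 185,-30,0,0,0,0,60, 230,-37,0,0,0,0,60]' |grep pos;python3 -m creep '[45,-7,0,0,0,0,60, 92,-15,0,0,0,0,60, 140,-22,0,0,0,0,60, 140,-22,0,0,0,0,60, 140,-22,0,0,0,0,60]' |grep pos;  python3 - <<'E'
from h import *
togo(.48,.393,-.0135,7.3)
c=cap('wrist','w10')
cv2.imwrite('pics/w10c.png',cv2.resize(c['image'][60:360,80:480,::-1],(800,600),interpolation=cv2.INTER_CUBIC))
E
```

```text
time: 31.15
position: [0.6554, -0.2648, -0.0109]
force: [-0.0, -0.9, -0.4]
gripper_width: 0.0748
gripper_force: 0.0
position: [0.6554, -0.2645, 0.1316]
position: [0.5901, -0.0391, 0.1305]
position: [0.5254, 0.1848, 0.1304]
position: [0.4863, 0.3208, 0.1302]
pos [0.4863 0.3208 0.1302] shift [ 72.4   2.7 143.7]
yaxis deg 7.2 z [ 0.001  0.    -1.   ]
turn about tool z rad (tool down => negate) -0.002 j7 -54.225233635412884
```

View pics/w10c.png

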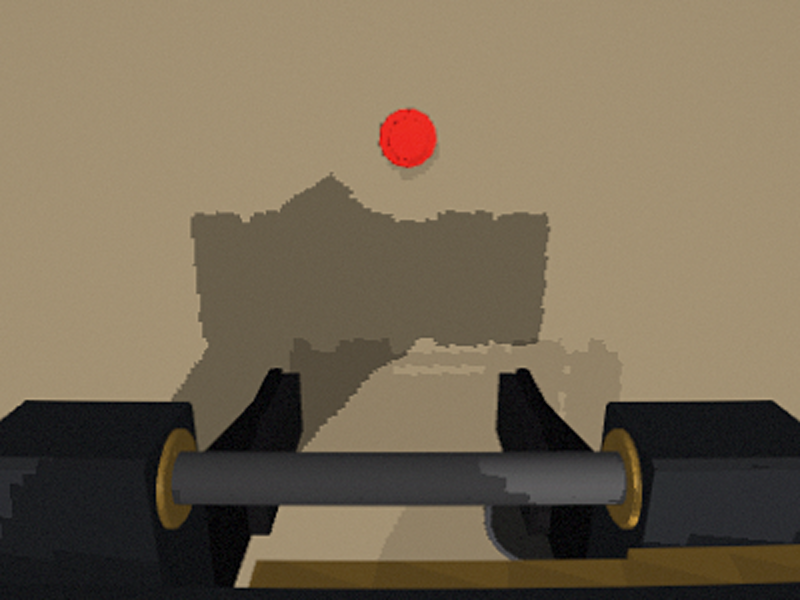

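The red block appears as a plain disc at crop (408,138), so image (284,129). I need to know which way up it stands. My picture views are used up, so I'll check in numbers.

Run:
```python
from h import *
def dump(fn,u0,u1,v0,v1,hue):
    c=cv2.imread(f'pics/{fn}.png'); h=cv2.cvtColor(c,cv2.COLOR_BGR2HSV)
    print(fn)
    for v in range(v0,v1):
        print(v,''.join(('%x'%(h[v,u,2]//16)) if h[v,u,1]>150 and abs((int(h[v,u,0])+90)%180-90-hue)<12 else '.' for u in range(u0,u1)))
dump('w6',52,102,84,118,0)
dump('w8',400,452,88,122,0)
dump('w10',266,302,112,148,0)
dump('w2',0,44,40,84,28)
d=json.load(open('pics/w10.json')); print(np.round(d['pose'],3)[:3,3])
print(px2w('w10',[(284,129)],[.02]))
```

```text
w6
84 ..................................................
85 ..................................................
86 ..................................................
87 ..................................................
88 ................ccddcca8..........................
89 ..............deddddddddca65556...................
90 ............bdddddddddddedb655655.................
91 ...........cdddddcccdeeddeeb55556656..............
92 ..........cddddddb889bbcccceb65555556.............
93 ..........ddddddddc85569bccdeb65555555............
94 .........dddddddddeda5557bccceb55555556...........
95 ........cdddddddddddd95558bccdc755555555..........
96 .....c..ddddddddddddec85558bccca555555556.........
97 ....cedadddddddddddddec75558cccc755555555.........
98 ....cddddddddddddddddde95555bccca55555555.........
99 ....cddddddddddddddddde965558ccdc755555555........
100 ....ceddddddddddddddddeb9ba7699bc855555555........
101 ......cddddddddddddddddcacea456ac8555555555.......
102 ........dddddddddddddddc68eb4568b8555555555.......
103 ........cddddddddddddddcbceb4567a7555555555.......
104 .........
[... 5637 characters left out ...]
666666666666.......
71 eddb97777789aeeeecaa66666666666666665.......
72 eeeeecccddeeeeeeeff86666666666666666........
73 eeeeeeeeeeeeeeeeeeb6666666666666666.........
74 edeeeeeeeeeeeeeec766666666666666666.........
75 ..deeeeeeeeeeeed8666666666666666666.........
76 ....deeeeeeeeed866666666666666666...........
77 ......aa998877666666666666666666............
78 ..............76666666666666666.............
79 ...................7766666666...............
80 ............................................
81 ............................................
82 ............................................
83 ............................................
[0.476 0.401 0.309]
[[0.48119224 0.39448608 0.02      ]]
```

The numeric dump shows the bright stem disc on top of the foot ring with dark foot sides below, so the block already stands stem up. Grasping it by the foot.

```bash
python3 -c "
from h import *
togo(.481,.394,-.011)"
python3 -m creep '[40,1.5,0,0,0,0,60, 73.5,3,20,0,0,0,60, 73.5,3,65,0,0,0,60, 73.5,3,110,0,0,0,60, 73.5,3,134,0,0,0,60]' |grep pos;python3 -m creep '[0,0,3,0,0,0,60, 0,0,7,0,0,0,60, 0,0,7,0,0,0,60, 0,0,7,0,0,0,15, 0,0,7,0,0,0,15]' 12|grep -v rot; python3 -m creep '[0,0,0,0,0,0,15, 0,0,0,0,0,0,15, 0,0,0,0,0,0,15, 0,0,0,0,0,0,15, 0,0,0,0,0,0,15]' |grep -v rot
```

```text
pos [0.4873 0.3188 0.1297] shift [ 75.6   2.8 140.7]
yaxis deg 7.0 z [ 0.001 -0.001 -1.   ]
position: [0.4815, 0.3881, -0.0083]
time: 34.2
position: [0.4821, 0.3929, -0.0101]
force: [0.7, -0.1, -0.1]
gripper_width: 0.0507
gripper_force: 0.0
time: 34.7
position: [0.4814, 0.3924, -0.0114]
force: [-0.3, -0.9, 1.0]
gripper_width: 0.0273
gripper_force: 12.0
```

```bash
python3 -m creep '[0,0,-15,0,0,0,15, 0,0,-50,0,0,0,15, 0,0,-90,0,0,0,15, -20,3,-115,0,0,0,15, -60,8,-120,0,0,0,15]' |grep -v rot;python3 -m creep '[-46,6,0,0,0,0,15, -92,13,0,0,0,0,15, -138,19,0,0,0,0,15, -184,25,0,0,0,0,15, -230,32,0,0,0,0,15]' |grep pos; python3 -m creep '[-46,6,0,0,0,0,15, -92,13,0,0,0,0,15, -138,19,0,0,0,0,15, -184,25,0,0,0,0,15, -230,32,0,0,0,0,15]' |grep pos;python3 -m creep '[-46,6,0,0,0,0,15, -92,12,0,0,0,0,15, -138,18,0,0,0,0,15, -155,20,0,0,0,0,15, -155,20,0,0,0,0,15]' |grep -v rot;  python3 - <<'E'
from h import *
togo(.655,-.266,.002,7.3)
c=cap('wrist','w11')['image'][:,:,::-1]
h=cv2.cvtColor(np.ascontiguousarray(c),cv2.COLOR_BGR2HSV)
for n,m in (('red',((h[...,0]<10)|(h[...,0]>172))&(h[...,1]>150)),('green',(abs(h[...,0].astype(int)-65)<15)&(h[...,1]>120))):
    k,l,s,ce=cv2.connectedComponentsWithStats(m.astype(np.uint8)); 
    for i in range(1,k):
        if s[i,4]>60: print(n,s[i],ce[i].round(1))
E
```

```text
time: 35.2
position: [0.4964, 0.3392, 0.1137]
force: [1.1, -0.8, -0.3]
gripper_width: 0.0276
gripper_force: 12.0
position: [0.5565, 0.1077, 0.1095]
position: [0.6163, -0.1168, 0.1096]
time: 36.7
position: [0.6545, -0.2706, 0.1085]
force: [0.3, 0.3, 0.4]
gripper_width: 0.0276
gripper_force: 12.0
pos [ 0.6545 -0.2706  0.1085] shift [  4.6   1.  106.5]
yaxis deg 6.6 z [ 0.    -0.001 -1.   ]
turn about tool z rad (tool down => negate) -0.011 j7 2.8196866071720805
red [ 255  233   49   53 2100] [278.9 260.3]
green [ 252  173   59   59 2741] [280.9 201.8]
green [429 250  21  28 408] [439.2 264.8]
```

Run:
```python
from h import *
p=px2w('w11',[(281.2,202.2),(279.2,233)],[.008,.120])
R=np.array(env.state()['ee_rot']); b=p[1]-.014*R[:,0]
print(p.round(4),b.round(4),'pad .6555,-.264; shift tool',(R.T@(p[0]-b)*1000).round(1))
```

```text
[[ 0.6555 -0.2663  0.008 ]
 [ 0.6522 -0.255   0.12  ]] [ 0.6539 -0.2689  0.12  ] pad .6555,-.264; shift tool [  2.3   1.8 112. ]
```

```bash
python3 -m creep '[3,1.5,40,0,0,0,15, 3,1.5,75,0,0,0,15, 3,1.5,95,0,0,0,15, 3,1.5,102,0,0,0,15, 3,1.5,105,0,0,0,15]' |grep -v rot;python3 -m creep '[0,0,0.5,0,0,0,15, 0,0,1,0,0,0,15, 0,0,1,0,0,0,15, 0,0,1,0,0,0,15, 0,0,1,0,0,0,15]' |grep -v rot
```

```text
time: 37.25
position: [0.6562, -0.2618, 0.0037]
force: [0.6, -0.8, -0.3]
gripper_width: 0.0276
gripper_force: 12.0
time: 37.75
position: [0.656, -0.2634, 0.003]
force: [0.2, -0.3, -0.5]
gripper_width: 0.0274
gripper_force: 12.0
```

```bash
python3 -m creep '[-3,0,0,0,0,0,15, -3,0,0.5,0,0,0,15, -3,0,1,0,0,0,15, -3,0,1.5,0,0,0,15, -3,0,1.5,0,0,0,15]' |grep -v rot;python3 -m creep '[0,0,0,0,0,0,55, 0,0,0,0,0,0,55, 0,0,0,0,0,0,55, 0,0,0,0,0,0,55, 0,0,0,0,0,0,55]' |grep -v rot;python3 -m creep '[0,0,-10,0,0,0,55, 0,0,-40,0,0,0,55, -15,0,-80,0,0,0,55, -40,0,-115,0,0,0,55, -70,0,-140,0,0,0,55]' |grep -v rot;python3 -m creep '[-10,0,0,0,0,0,55, -10,0,0,0,0,0,55, -10,0,0,0,0,0,55, -10,0,0,0,0,0,55, -10,0,0,0,0,0,55]' |grep pos
python3 - <<'E'
from h import *
c=cap('wrist','w12')['image'][:,:,::-1]; c=np.ascontiguousarray(c)
h=cv2.cvtColor(c,cv2.COLOR_BGR2HSV)
for n,m in (('red',((h[...,0]<10)|(h[...,0]>172))&(h[...,1]>150)),('green',(abs(h[...,0].astype(int)-65)<15)&(h[...,1]>120)),('dark',(h[...,2]<85))):
    k,l,s,ce=cv2.connectedComponentsWithStats(m.astype(np.uint8)); 
    for i in range(1,k):
        if s[i,4]>150 and s[i,1]<240: print(n,s[i],ce[i].round(1),px2w('w12',[(s[i,0]+(s[i,2]-1)/2,s[i,1]+(s[i,3]-1)/2)],[.02])[0].round(4))
for v in range(150,250,3): print(v,''.join('R' if (h[v,u,0]<10 and h[v,u,1]>150) else 'G' if (abs(int(h[v,u,0])-65)<15 and h[v,u,1]>120) else '#' if h[v,u,2]<85 else 'w' if h[v,u,1]<35 else '.' for u in range(200,360,2)))
E
```

```text
time: 38.25
position: [0.6562, -0.2668, 0.0016]
force: [-1.7, -0.6, 4.9]
gripper_width: 0.0275
gripper_force: 12.0
time: 38.75
position: [0.6562, -0.266, 0.0007]
force: [-0.7, 0.0, -0.6]
gripper_width: 0.0532
gripper_force: 0.0
time: 39.25
position: [0.6663, -0.3349, 0.1454]
force: [1.0, -0.1, -0.7]
gripper_width: 0.0549
gripper_force: 0.0
position: [0.6657, -0.3437, 0.14]
red [265 108  30  30 683] [279.4 122.4] [ 0.6554 -0.2645  0.02  ]
green [ 250   94   58   61 1976] [278.8 124.4] [ 0.6546 -0.266   0.02  ]
green [419 175  24  28 482] [430.7 189.1] [ 0.8213 -0.3099  0.02  ]
dark [ 258    0   40   42 1286] [277.9  20. ] [ 0.6425 -0.1761  0.02  ]
dark [ 463    0   97   35 1983] [523.4  14.3] [ 0.8558 -0.1412  0.02  ]
dark [    0    68   560   352 87402] [303.1 327. ] [ 0.6714 -0.3915  0.02  ]
150 ...........................wwwww.GGGGGGGGGGGGGGwwwwww...........................
153 .............................##wwwwwGGGGGGG.wwwwwww.............................
156 ...............................###wwwwwwwwwwwwwww...............................
159 ...................................##
[... 1893 characters left out ...]
....................
228 ................................................................................
231 ................................................................................
234 ................................................................................
237 ................................................................................
240 ................................................................................
243 ................................................................................
246 .........####......................................................####.........
249 .........########..............................................#########........
```

Run:
```python
from h import *
a=cv2.imread('pics/top0.png').astype(int); b=np.ascontiguousarray(cap('top','t12')['image'][:,:,::-1]).astype(int)
m=(abs(a-b).max(2)>25).astype(np.uint8); m[:150]=m[:150]
k,l,s,ce=cv2.connectedComponentsWithStats(m)
for i in range(1,k):
    if s[i,4]>25: print(s[i],px2w('t12',[ce[i]],[.005])[0].round(3))
F=np.array([.6254,-.042]); 
# caliper mask: pixels near expected place brighter & greyer
hs=cv2.cvtColor(b.astype(np.uint8),cv2.COLOR_BGR2HSV)
mm=((hs[...,1]<45)).astype(np.uint8)
k,l,s,ce=cv2.connectedComponentsWithStats(mm)
for i in range(1,k):
    if 80<s[i,4]<4000:
        v,u=np.where(l==i); (c,wh,an)=cv2.minAreaRect(np.c_[u,v].astype(np.float32)); print('grey',s[i],px2w('t12',[c],[.005])[0].round(3),np.round(wh,1),round(an,1))
```

```text
[  304    24   256   395 27315] [ 0.572 -0.444  0.005]
[336 151  15  17 200] [ 0.644 -0.17   0.005]
[272 187  48  16 341] [ 0.547 -0.053  0.005]
[109 212  16  13 153] [0.481 0.398 0.005]
[203 214  17  49 323] [0.43  0.165 0.005]
[ 516  228   44   77 1057] [ 0.409 -0.669  0.005]
[  360   255   200   165 11747] [ 0.118 -0.508  0.005]
[531 257  11  11 107] [ 0.387 -0.639  0.005]
[137 258  27  26 533] [0.352 0.306 0.005]
[536 276   7   9  48] [ 0.343 -0.643  0.005]
[404 303   8   7  45] [ 0.277 -0.319  0.005]
[292 395  23  22 224] [ 0.05  -0.071  0.005]
[342 413  17   7  61] [ 0.028 -0.179  0.005]
grey [155  44  34  47 838] [0.897 0.289 0.005] [48.8 28.9] 51.8
grey [253  49   5  35 103] [0.903 0.064 0.005] [ 3.2 34.1] 2.9
grey [267  49   5  35 136] [0.904 0.026 0.005] [34.  4.] 90.0
grey [273  49   6  35 143] [0.904 0.007 0.005] [ 4.5 34.1] 2.6
grey [287  49   6  35 171] [ 0.905 -0.029  0.005] [34.  5.] 90.0
grey [294  49   6  36 175] [ 0.903 -0.048  0.005] [35.  5.] 90.0
grey [307  50  15  35 388] [ 0.903 -0.096  0.005] [13.  34.6] 2.6
grey [103  54  13  14 141] [0.912 0.458 0.005] [13.
[... 169 characters left out ...]
714] [0.637 0.661 0.005] [112.  39.] 90.0
grey [363 142  31  30 320] [ 0.652 -0.261  0.005] [29. 30.] 90.0
grey [262 151  61  30 571] [ 0.625 -0.038  0.005] [24.7 58.9] 83.8
grey [336 151  15  16 180] [ 0.645 -0.17   0.005] [13.4 15.6] 45.0
grey [297 157  18  14 196] [ 0.631 -0.073  0.005] [12.2 17.1] 84.3
grey [190 160  31  31 508] [0.596 0.184 0.005] [30. 30.] 90.0
grey [270 160  18  13 199] [ 0.623 -0.004  0.005] [12. 17.] 90.0
grey [272 186  48  16 392] [ 0.551 -0.048  0.005] [14.  47.2] 88.5
grey [389 295  24  22 415] [ 0.278 -0.303  0.005] [21. 23.] 90.0
grey [424 300  27  21 440] [ 0.268 -0.39   0.005] [20. 26.] 90.0
grey [ 222  374  101   46 3400] [0.069 0.003 0.005] [ 45. 100.] 90.0
```

```bash
python3 -c "
from station import env
print(env.close_job())"
```

```text
the job is handed in; nothing more can be done
None
```

I handed the job in at about 39 s with all four pieces placed and the bystanders left alone; the last camera measurements put every piece within tolerance, but the hand-in returned no verdict.

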